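# Slip the rolling rod into its jar under the plank

## Robot

A 7-joint arm with a two-finger parallel gripper is mounted at the origin on the work surface. World frame = base frame: x ahead of the robot, y to its left, z up, the work surface at z = 0. Lengths are in m, angles in rad, forces in N, time in s.
With the tool pointing down it reaches from about 0.4 to 0.875 m from the base axis. Payload 4.4 kg.
Tool frame: the origin (TCP) lies at the very end of the fingers, on their centre line; the grasp point (between the pads) lies 19 mm behind it; z points along the fingers, y is the line along which they close (so a half turn about z gives the same grasp; the last joint's range is limited). The gripper opens to 85 mm and grips with 20 to 120 N. Pads are 22 mm wide; open, the fingers measure 114 mm over their backs; the gripper's body (76 mm by 85 mm) begins 54 mm behind the grasp point. The pads swing forward as they close: fully open they stand 13 mm farther back than shut.
Start: joints at [-1.221, 0.628, 0.038, 1.517, -0.027, 0.996, -0.02], TCP at [0.263, 0.595, 0.231] pointing down, gripper open.
Joint ranges: [-3.06, 3.06], [-0.37, 2.12], [-1.25, 1.32], [0.18, 2.47], [-1.1, 4.24], [0.23, 1.98], [-2.94, 2.94]. Speed limits (rad/s): [2.57, 2.57, 3.14, 3.14, 3.14, 3.14, 3.14].

## Interface

Orientations are given as a unit quaternion [w, x, y, z].
In Python, from station import bot, vision gives the robot as it stands.
- The arm moves only by the shell command python3 -m handwheel 'ROWS' [FORCE]. ROWS is text: rows parted by semicolons, each of 5 numbers parted by spaces: the opening in per cent of the stroke, from 0 (shut) to 100 (fully open), then the shift along the tool's x, y, z in m, then the turn about the tool's z in rad. In form: hand dx dy dz roll; .... A call has 1 to 8 rows; each row is the pose to reach, as a shift and turn from the pose commanded when the call began, along the tool's axes at that moment; what a row does not reach only later rows make up. A row lasts 1/12 s, in which the tool goes at most 41.7 mm and 7.16 degrees, less where a joint would pass 70% of its speed; a pose out of reach is approached as far as the arm can. A call with a gripper value outside its range is refused whole. The fingers move at their own pace and stop on an object; FORCE is the grip in N (left out, the last holds). Time passes only in rows, so rows that repeat a pose let the fingers close. It gives the time, the measured TCP pose, the force, the opening and the grip force at its end, in the units of the state.
- bot.observe(): the state, without advancing time (a new reading comes with each control period).
- vision.camera(name): name is "scene" or "top" or "wrist"; returns a dict with "frame" (400x640x3 uint8, red, green, blue), "mtx" (3x3 intrinsics, pixels), "rvec" (rotation vector, rad) and "tvec" (3), from world to camera coordinates, as OpenCV has them; the wrist camera has in their place "hand_eye" (4x4, takes a point from camera to tool coordinates, whose origin is the TCP and whose axes are the flange's). Camera axes: x right, y down, z forward; pixel columns grow to the right and rows downward; lengths in m; the calibration is good to about 2 mm. A picture is of the moment at which its call begins: read the wrist's pose just before it. There is no depth.
- bot.hand_in(): hands the job in; it is judged then, once.
The state is a dict: "time_s": time; "joint_pos": joint angles; "qd": joint speeds; "tau": joint torques, N m; "ee_pos": TCP position; "ee_rot": TCP orientation; "force": force on the tool from outside, world axes, zero at the start; "wrist_torque": the same for the moment, N m; "finger_gap": finger opening in m; "finger_force": force on a finger pad.
Only numpy, scipy, OpenCV 4.12 (cv2) and the standard library are available. Lean on these libraries where they do the work, as an engineer would, in place of code of your own. Each camera call takes 0.05 s, during which the arm holds its last target. There are 200 camera calls.

## Task

Take the thin wooden rolling rod out of the drying block and put it away in the tall clay jar, standing upright with its lower end on the jar's floor. A narrow plank hangs over the jar, too low for the rod to be lowered in upright, so it has to go in at a slant and be straightened on the way down. Leave the cup on the plank, the spatula, the bowls and the yellow box as they stand.

Things in the scene. Friction and masses are not known exactly. Their poses are not given: they have to be found in the camera images.
- rod_center (a point): Centre of the loose wooden rolling rod: plain pale round stick, 18 mm across, 205 mm long, about 40 g, both ends alike. z axis along the rod. It starts upright in one of the two holes of the drying block, lower end 15 mm above the table: 35 mm deep in the block, 170 mm standing out.
- block: Fixed wooden drying block, 75 mm (x) by 200 mm (y), 50 mm high; origin at the centre of its underside. Two upright round holes, 23 mm wide, 35 mm deep, at y = -55 and +55 mm: the rod stands in one, the spatula in the other, either way round. It stands left or right of the middle, the jar's stand on the other side.
- jar_mouth (a point): Centre of the jar's mouth, level with its rim, 132 mm above the table. The jar is a straight upright terracotta tube, fixed: round bore 46 mm wide and 110 mm deep (floor 22 mm above the table), 62 mm outside. Fully home, the rod stands out 95 mm above the rim and can lean up to about 14 degrees. Axes as stand.
- stand: Fixed stand that carries jar and plank; origin on the jar's axis at table height, x from the robot's side to the stand's back, z up. Base board 12 mm thick, x -50 to +110 mm, y -50 to +50 mm. One round post 16 mm thick at x = +92 mm, y = 0 carries the plank at the back.
- plank_front (a point): Middle of the lower front edge of the level plank over the jar, 322 mm above the table, 190 mm above the jar's rim, 16 mm nearer the robot than the jar's axis. The plank reaches 118 mm back from here (stand's +x), 25 mm to either side (y), and is 15 mm thick. Its front and both sides are open. Axes as stand.
- cup: Loose clay cup, 56 mm across, 62 mm high, standing on the plank, 45 mm behind the jar's axis; origin at the centre of its underside. To be left alone.
- spatula_center (a point): Middle of the loose spatula that stands upright in the other hole of the block: round bamboo handle 18 mm thick below, red blade 50 mm wide, 10 mm thick, 75 mm high on top, 210 mm in all. To be left alone.
- bowls: Stack of three nesting steel bowls (they stay together), 170 mm across, 79 mm high, at the left or right side; origin at the centre of the underside. To be left alone.
- box: Yellow plastic box with clipped-on lid, 140 by 208 mm, 79 mm high, at the left or right side; origin at the centre of the underside. To be left alone.
- rod: The same rod; origin at the centre of the end face that is down at the start.

How it is judged:
At the end, for the whole second after the job is handed in: The rod stands in the jar, either end down, its lower end on the jar's floor (rod centre below 135 mm above the table and within 25 mm of the jar's axis), within 17 degrees of upright, let go and at rest (z of rod_center in the frame of stand between 0.11 and 0.135 m and horizontal distance between rod_center and jar_mouth below 0.025 m and angle between the z axis of rod_center and the z axis of stand, either way round below 0.3 rad and linear speed of rod below 0.03 m/s); the robot touches nothing.
It fails at once if the cup on the plank is moved more than 25 mm (distance of cup from where it was at the start of the episode above 0.025 m).
It fails at once if the spatula's middle is moved more than 50 mm (distance of spatula_center from where it was at the start of the episode above 0.05 m).
It fails at once if the bowls are moved more than 30 mm (distance of bowls from where it was at the start of the episode above 0.03 m).
It fails at once if the yellow box is moved more than 30 mm (distance of box from where it was at the start of the episode above 0.03 m).
It also fails if it takes over 64 s, if anything falls off the work surface, if the arm or the gripper's body presses on something with over 40 N, if the wrist force passes 120 N, or if a joint passes its speed limit or range.

## Working session

There is one attempt and no reset: what is moved stays moved. The work goes in short steps, Python scripts to look and compute and a shell command to move; the robot and the scene stay as the last step left them, time stands still between calls to the robot, and variables do not carry over. Pictures are saved under pics/ and viewed, at most 10 in all, crops included, and the job is handed in when it is done.

```bash
ls; mkdir -p pics; python3 - <<'E'
from station import bot, vision
import cv2,numpy as np
s=bot.observe();print({k:np.round(v,3) for k,v in s.items()})
for n in("scene","top"):
    c=vision.camera(n);cv2.imwrite(f"pics/{n}0.png",c["frame"][:,:,::-1]);print(n,c["mtx"].round(1).tolist(),np.ravel(c["rvec"]).round(3),np.ravel(c["tvec"]).round(3))
E
```

```text
pics
{'time_s': np.float64(0.0), 'joint_pos': array([-1.221,  0.629,  0.038,  1.518, -0.027,  0.996, -0.02 ]), 'qd': array([-0.002, -0.001,  0.001, -0.002,  0.001, -0.   ,  0.001]), 'tau': array([ 0.0000e+00, -5.6338e+01,  1.2260e+00, -1.9345e+01,  1.1000e-02,
        1.0000e-02,  0.0000e+00]), 'ee_pos': array([0.262, 0.594, 0.23 ]), 'ee_rot': array([-0.   ,  0.206,  0.978, -0.001]), 'force': array([0.01 , 0.227, 0.204]), 'wrist_torque': array([ 0.018, -0.032,  0.051]), 'finger_force': np.float64(0.0), 'finger_gap': np.float64(0.086)}
scene [[414.1, 0.0, 315.9], [0.0, 414.1, 200.2], [0.0, 0.0, 1.0]] [ 2.061  1.132 -0.502] [-0.314 -0.153  1.934]
top [[378.2, 0.0, 319.5], [0.0, 378.2, 203.9], [0.0, 0.0, 1.0]] [ 2.182 -2.131  0.18 ] [-0.024  0.621  1.376]
```

View pics/scene0.png

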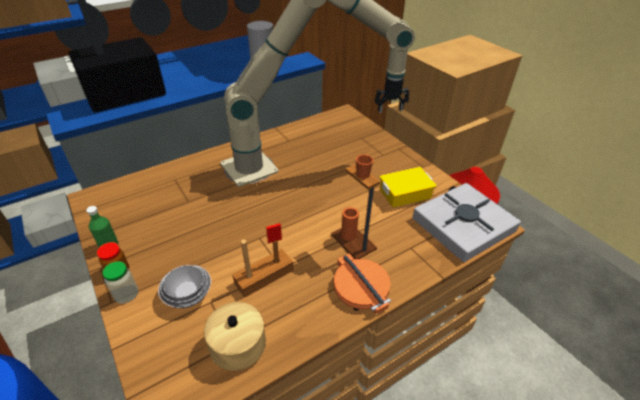

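View pics/top0.png

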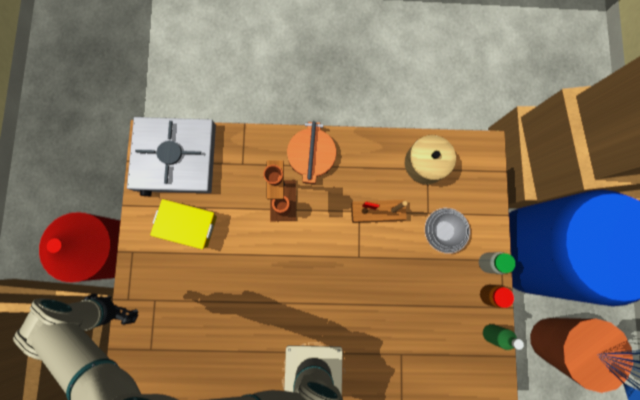

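The scene picture shows the block with the rod (245,258) and the spatula (274,240) on the robot's right, and the stand with the jar (350,222), plank and cup (364,167) left of it. In the top picture the rod is at about (403,206), the spatula at (370,206), the jar or plank at (280,203). I'll enlarge both.

```bash
python3 - <<'E'
import cv2
a=cv2.imread("pics/top0.png")[150:230,255:415];cv2.imwrite("pics/t1.png",cv2.resize(a,None,fx=5,fy=5,interpolation=cv2.INTER_CUBIC))
a=cv2.imread("pics/scene0.png")[145:295,225:395];cv2.imwrite("pics/s1.png",cv2.resize(a,None,fx=4,fy=4,interpolation=cv2.INTER_CUBIC))
E
```

```text
(no output)
```

View pics/t1.png

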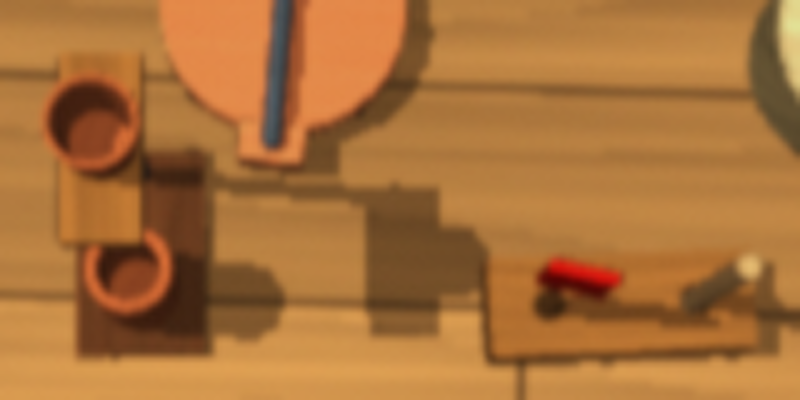

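View pics/s1.png

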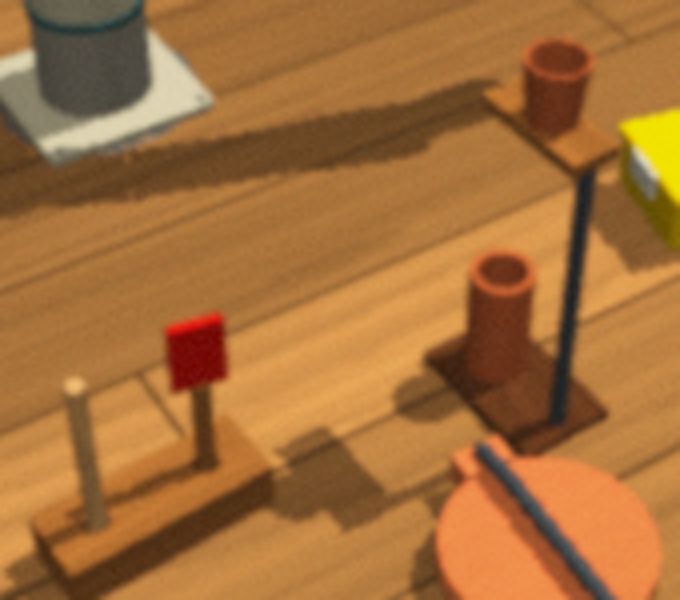

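The crops give, in full-image pixels:

| Point | Top camera | Scene camera |
|---|---|---|
| Rod top | (404.8,203.4) | (244,241.5) |
| Jar rim | (280.8,204) | (350.5,213) |
| Plank front top corners | (266.6,198.6), (283,199) | – |
| Cup rim | (273.4,174.8) | – |
| Spatula blade | roughly (371,205) | – |

```bash
cat > h.py <<'E'
import numpy as np,cv2
from station import bot,vision
from scipy.spatial.transform import Rotation as R
def ray(c,uv):
    p=cv2.undistortPoints(np.array([[uv]],float),c["mtx"],None).ravel()
    M=cv2.Rodrigues(np.array(c["rvec"],float))[0];t=np.ravel(c["tvec"])
    return -M.T@t, M.T@np.array([*p,1])
def onz(c,uv,z):
    o,d=ray(c,uv);return (o+d*(z-o[2])/d[2]).round(4)
def proj(c,X): return cv2.projectPoints(np.atleast_2d(X).astype(float),np.array(c["rvec"],float),np.array(c["tvec"],float),c["mtx"],None)[0].reshape(-1,2).round(1)
def tool():
    s=bot.observe();q=np.array(s["ee_rot"]);return np.array(s["ee_pos"]),R.from_quat(q[[1,2,3,0]]),s
def togo(X,yaw=None):
    "shift in tool axes to TCP X, and roll to bring tool y to world angle yaw (mod pi)"
    p,r,s=tool();a=r.as_matrix();y=np.arctan2(a[1,1],a[0,1]);out=r.inv().apply(np.array(X)-p)
    roll=None if yaw is None else -((yaw-y+np.pi/2)%np.pi-np.pi/2)
    return out.round(4),roll,"tool y deg",np.degrees(y).round(1),"q7",s["joint_pos"][6]
E
python3 - <<'E'
from h import *
t=vision.camera("top");s=vision.camera("scene")
T=lambda x,y:(255+x/5,150+y/5); S=lambda x,y:(225+x/4,145+y/4)
for n,c,uv,z in[("rodtop",t,T(749,267),.22),("rodtop",s,S(76,386),.22),("rodbase",t,T(697,302),.05),("rodbase",s,S(95,526),.05),
 ("jar",t,T(129,270),.132),("jar",s,S(502,272),.132),("plFL",t,T(58,243),.337),("plFR",t,T(140,245),.337),("plF",s,S(485,97),.337),("plB",s,S(580,170),.337),("plBL",s,S(618,147),.337),
 ("cup",t,T(92,124),.399),("cup",s,S(558,58),.399),("baseFL",t,T(78,355),.012),("baseFR",t,T(212,353),.012),("blkFL",t,T(492,360),.05),("blkFR",t,T(757,347),.05),("blkBL",t,T(487,258),.05),
 ("spat",t,T(580,278),.225),("spatL",s,S(167,330),.225),("spatR",s,S(222,316),.225)]: print(n,onz(c,uv,z))
p,r,st=tool();print(r.as_matrix().round(3)); print(vision.camera("wrist")["hand_eye"])
E
```

```text
rodtop [ 0.6048 -0.2875  0.22  ]
rodtop [ 0.6129 -0.2848  0.22  ]
rodbase [ 0.6034 -0.2905  0.05  ]
rodbase [ 0.6144 -0.2885  0.05  ]
jar [0.605  0.1291 0.132 ]
jar [0.6129 0.1311 0.132 ]
plFL [0.5908 0.1549 0.337 ]
plFR [0.5908 0.1061 0.337 ]
plF [0.6033 0.1054 0.337 ]
plB [0.72   0.1135 0.337 ]
plBL [0.7135 0.1571 0.337 ]
cup [0.6498 0.131  0.399 ]
cup [0.6571 0.1336 0.399 ]
baseFL [0.5558 0.1753 0.012 ]
baseFR [0.5599 0.0734 0.012 ]
blkFL [ 0.5559 -0.1366  0.05  ]
blkFR [ 0.5705 -0.3354  0.05  ]
blkBL [ 0.6327 -0.1322  0.05  ]
spat [ 0.5939 -0.1745  0.225 ]
spatL [ 0.6009 -0.1988  0.225 ]
spatR [ 0.6105 -0.1539  0.225 ]
[[-0.915  0.404 -0.   ]
 [ 0.404  0.915 -0.001]
 [ 0.    -0.001 -1.   ]]
[[-5.95951852e-04 -9.60661556e-01 -2.77721118e-01  7.11917019e-02]
 [ 9.99999800e-01 -6.30971448e-04  3.67212981e-05  1.67757482e-04]
 [-2.10510835e-04 -2.77721041e-01  9.60661740e-01 -1.42640663e-01]
 [ 0.00000000e+00  0.00000000e+00  0.00000000e+00  1.00000000e+00]]
```

Both cameras agree: rod at about (0.609,-0.287), upright, and jar at about (0.609,0.130) with the stand turned about 2.5°. I'll rise, roll so the fingers close along y, and swing towards the rod.

```bash
python3 -m handwheel '60 -.025 -.025 -.02 -.055; 60 -.05 -.05 -.04 -.11; 60 -.075 -.075 -.06 -.165; 60 -.1 -.1 -.08 -.22; 60 -.127 -.127 -.08 -.275; 60 -.154 -.154 -.08 -.33; 60 -.18 -.18 -.08 -.385; 60 -.207 -.207 -.08 -.44' 30; python3 - <<'E'
from h import *
print(togo([.609,-.287,.30],np.radians(91.5)))
E
```

```text
time_s: 0.92
ee_pos: [0.3685, 0.32, 0.3116]
ee_rot: [0.0, -0.014, 1.0, 0.0]
force: [1.0, 1.6, -0.5]
finger_gap: 0.0515
finger_force: 0.0
(array([-0.2238, -0.6134,  0.0114]), np.float64(0.0010742256697198194), 'tool y deg', np.float64(91.6), 'q7', np.float64(0.8136747149767308))
```

```bash
python3 -m handwheel '60 -.013 -.038 0 0; 60 -.026 -.076 0 0; 60 -.039 -.114 0 0; 60 -.052 -.152 0 0; 60 -.065 -.19 0 0; 60 -.078 -.228 0 0; 60 -.091 -.266 0 0; 60 -.104 -.304 0 0'; python3 -m handwheel '60 -.013 -.038 0 0; 60 -.026 -.076 0 0; 60 -.039 -.114 0 0; 60 -.052 -.152 0 0; 60 -.065 -.19 0 0; 60 -.078 -.228 0 0; 60 -.091 -.266 0 0; 60 -.104 -.298 0 0'; python3 - <<'E'
from h import *
print(togo([.609,-.287,.30],np.radians(91.5)))
p,r,s=tool();c=vision.camera("wrist");im=c["frame"][:,:,::-1].copy();H=np.array(c["hand_eye"])
def pw(X): 
    q=np.linalg.inv(H)@np.r_[r.inv().apply(np.array(X)-p),1];v=c["mtx"]@q[:3];return v[:2]/v[2]
print(pw([.609,-.287,.22]),pw([.609,-.287,.05]))
np.savez("w1.npz",p=p,R=r.as_matrix(),H=H,K=c["mtx"]);cv2.imwrite("pics/w1.png",im)
E
```

```text
time_s: 1.58
ee_pos: [0.4799, 0.0183, 0.3115]
ee_rot: [0.0, -0.012, 1.0, 0.0]
force: [0.7, 0.5, 0.5]
finger_gap: 0.0512
finger_force: 0.0
time_s: 2.25
ee_pos: [0.5906, -0.2785, 0.3112]
ee_rot: [-0.0, -0.011, 1.0, -0.001]
force: [0.5, -0.9, 1.0]
finger_gap: 0.0507
finger_force: 0.0
(array([-0.0182, -0.0089,  0.0112]), np.float64(-0.003845919019968891), 'tool y deg', np.float64(91.3), 'q7', np.float64(2.0799734785501234))
[306.88546955 230.31829645] [311.8915644  180.64405725]
```

View pics/w1.png

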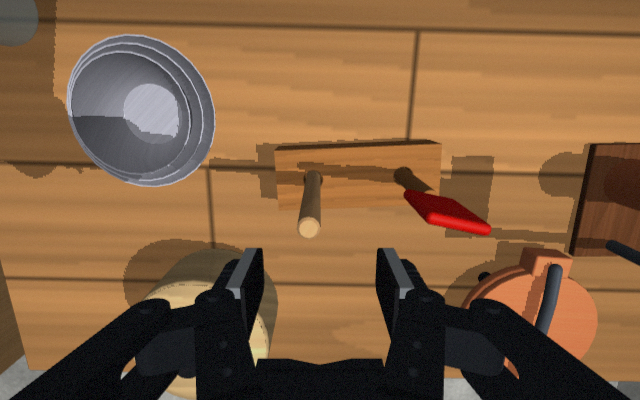

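The picture shows the rod top at (309,228) and base (313,180), which is within 2 px of the prediction. The spatula at (447,212) is clear of the fingers. I'll go down and grip near the top.

```bash
python3 -m handwheel '60 -.017 -.008 .01 0; 60 -.017 -.008 .04 0; 60 -.017 -.008 .075 0; 60 -.017 -.008 .105 0; 60 -.017 -.008 .127 0; 60 -.017 -.008 .127 0'; python3 - <<'E'
from h import *
print(tool()[0],togo([.608,-.286,.184],np.radians(91.5)))
E
```

```text
time_s: 2.8
ee_pos: [0.6046, -0.2806, 0.1787]
ee_rot: [-0.005, -0.012, 1.0, 0.002]
force: [-0.6, 0.8, -0.8]
finger_gap: 0.0514
finger_force: 0.0
[ 0.60456625 -0.28056285  0.17869524] (array([-0.0032, -0.0055, -0.0054]), np.float64(-0.0017468301682810328), 'tool y deg', np.float64(91.4), 'q7', np.float64(2.0964835884585975))
```

```bash
python3 -m handwheel '60 -.003 -.005 -.005 0; 60 -.003 -.005 -.005 0; 10 -.003 -.005 -.005 0; 10 -.003 -.005 -.005 0; 10 -.003 -.005 -.005 0; 10 -.003 -.005 -.005 0; 10 -.003 -.005 -.005 0; 10 -.003 -.005 -.005 0' 30; python3 - <<'E'
from h import *
print(tool()[2]["wrist_torque"])
E
```

```text
time_s: 3.47
ee_pos: [0.612, -0.2877, 0.191]
ee_rot: [0.001, -0.012, 1.0, -0.0]
force: [-0.4, 0.8, 5.8]
finger_gap: 0.0166
finger_force: 29.4
[0.17796743 0.09759665 0.02649948]
```

```bash
python3 -m handwheel '10 0 0 0 0; 10 0 0 0 0; 10 0 0 -.01 0; 10 0 0 -.02 0; 10 0 0 -.026 0; 10 0 0 -.026 0; 10 0 0 -.026 0'; python3 - <<'E'
from h import *
s=vision.camera("scene");a=s["frame"][190:300,215:345,::-1];cv2.imwrite("pics/s2.png",cv2.resize(a,None,fx=5,fy=5,interpolation=cv2.INTER_CUBIC));print(tool()[0])
E
```

```text
time_s: 4.05
ee_pos: [0.6113, -0.2878, 0.216]
ee_rot: [0.0, -0.012, 1.0, -0.0]
force: [0.0, 0.2, -0.5]
finger_gap: 0.017
finger_force: 29.4
[ 0.61096104 -0.28759661  0.21532569]
```

View pics/s2.png

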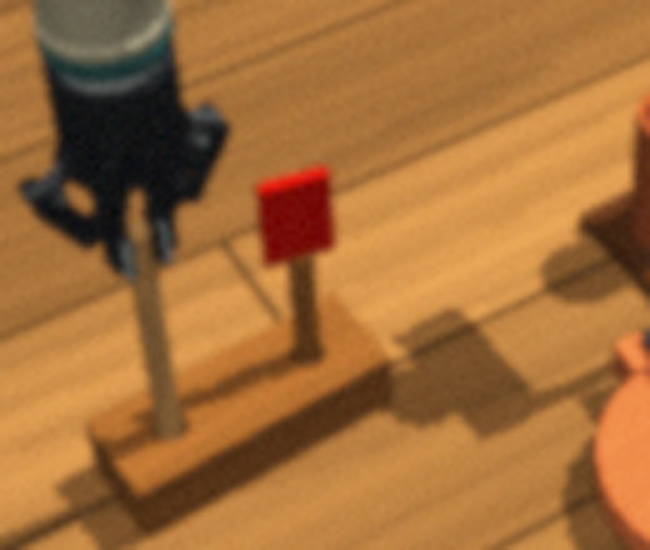

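The rod is gripped, with about 10 mm of it still in the hole (rod foot around crop (170,432)). I'll tilt it against the front edge of the hole by swinging the hand in an arc towards the robot.

```bash
python3 -m handwheel '10 .014 0 0 0; 10 .027 0 0 0; 10 .04 0 .002 0; 10 .052 0 .004 0; 10 .065 0 .007 0; 10 .077 0 .011 0; 10 .09 0 .017 0; 10 .1 0 .022 0' 30; python3 -m handwheel '10 0 0 0 0; 10 0 0 0 0'; python3 - <<'E'
from h import *
s=vision.camera("scene");a=s["frame"][190:300,215:345,::-1];cv2.imwrite("pics/s3.png",cv2.resize(a,None,fx=5,fy=5,interpolation=cv2.INTER_CUBIC));print(tool()[0])
E
```

```text
time_s: 4.77
ee_pos: [0.511, -0.2898, 0.1931]
ee_rot: [0.001, -0.012, 1.0, 0.0]
force: [0.3, 1.5, 0.4]
finger_gap: 0.0167
finger_force: 29.7
time_s: 4.93
ee_pos: [0.511, -0.29, 0.1932]
ee_rot: [-0.0, -0.012, 1.0, 0.0]
force: [0.2, 0.1, -1.4]
finger_gap: 0.017
finger_force: 29.6
[ 0.51150382 -0.28998204  0.19325158]
```

View pics/s3.png

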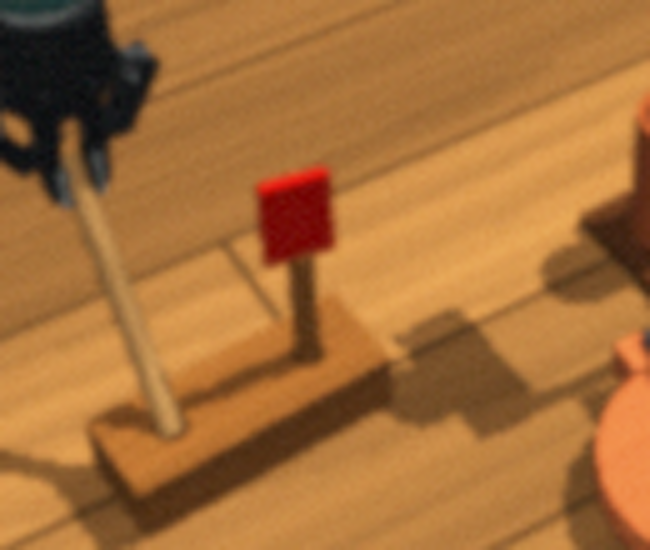

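The rod now slants by about 30°, its foot at the hole (crop (172,430)). I'll lift it above the spatula's height, carry it over to the front of the jar and look again there.

```bash
python3 -m handwheel '10 0 0 -.015 0; 10 0 0 -.045 0; 10 0 0 -.08 0; 10 0 0 -.115 0; 10 0 0 -.15 0; 10 .01 0 -.185 0; 10 .025 0 -.21 0; 10 .04 0 -.21 0' 60; python3 -m handwheel '10 0 .02 0 0; 10 0 .05 0 0; 10 0 .085 0 0; 10 0 .12 0 0; 10 0 .155 0 0; 10 0 .19 0 0; 10 0 .22 .01 0; 10 0 .25 .03 0';  python3 -m handwheel '10 0 .035 .01 0; 10 0 .07 .02 0; 10 0 .105 .035 0; 10 0 .135 .05 0; 10 0 .155 .055 0; 10 0 .168 .055 0; 10 0 .168 .055 0; 10 0 .168 .055 0'; python3 - <<'E'
from h import *
p=tool()[0];print(p)
s=vision.camera("scene");a=s["frame"][110:260,260:400,::-1];cv2.imwrite("pics/s4.png",cv2.resize(a,None,fx=4,fy=4,interpolation=cv2.INTER_CUBIC))
for n in ["top"]:
  a=vision.camera(n)["frame"];cv2.imwrite("pics/t4.png",a[:,:,::-1])
g=p+[0,0,.019]
for d in(25,30,35):
  e=g+.194*np.array([np.sin(np.radians(d)),0,-np.cos(np.radians(d))]);print(d,e.round(3),(proj(s,e)-[260,110])*4,(proj(s,g)-[260,110])*4)
E
```

```text
time_s: 5.65
ee_pos: [0.4736, -0.2925, 0.4091]
ee_rot: [0.005, -0.013, 1.0, -0.003]
force: [-0.3, 0.1, -0.8]
finger_gap: 0.016
finger_force: 59.0
time_s: 6.32
ee_pos: [0.4668, -0.0392, 0.3752]
ee_rot: [0.003, -0.013, 1.0, -0.0]
force: [1.2, -0.5, -0.5]
finger_gap: 0.0161
finger_force: 58.9
time_s: 6.98
ee_pos: [0.4613, 0.1272, 0.3183]
ee_rot: [-0.0, -0.013, 1.0, -0.0]
force: [-0.5, -0.3, -0.8]
finger_gap: 0.0163
finger_force: 58.9
[0.46130616 0.12716995 0.31832997]
25 [0.543 0.127 0.162] [[316.4 346.8]] [[271.6 146.4]]
30 [0.558 0.127 0.169] [[326.  349.6]] [[271.6 146.4]]
35 [0.573 0.127 0.178] [[335.6 350.8]] [[271.6 146.4]]
```

View pics/s4.png

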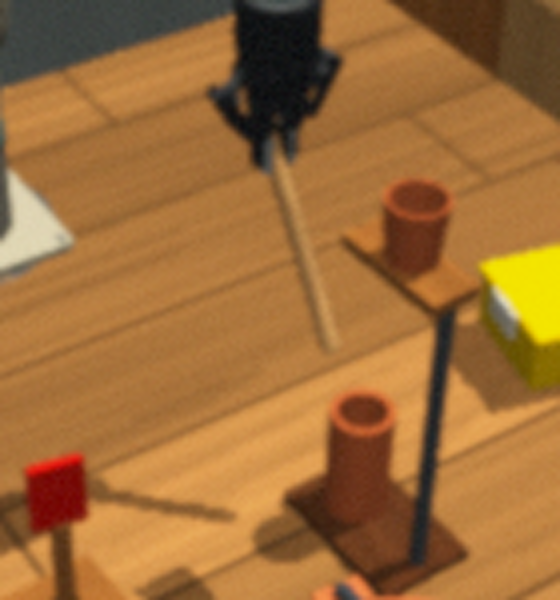

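The foot of the rod is at crop (331,347), so the slant is about 32° and the foot is at about (0.565,0.127,0.173). The jar mouth is at (361,412). I'll bring the foot over the mouth and check both fixed views in one picture.

```bash
python3 -m handwheel '10 -.015 0 0 0; 10 -.03 .001 .005 0; 10 -.04 .002 .012 0; 10 -.046 .002 .02 0; 10 -.047 .002 .023 0; 10 -.047 .002 .023 0; 10 -.047 .002 .023 0'; python3 - <<'E'
from h import *
p=tool()[0];print(p);s=vision.camera("scene");t=vision.camera("top")
o1=np.array([320,160]);o2=np.array([255,165])
a=cv2.resize(s["frame"][160:235,320:370,::-1],None,fx=8,fy=8,interpolation=cv2.INTER_CUBIC)
b=cv2.resize(t["frame"][165:240,255:305,::-1],None,fx=8,fy=8,interpolation=cv2.INTER_CUBIC)
cv2.imwrite("pics/c5.png",np.hstack([a,b]))
g=p+[0,0,.019]
for d in(30,32,34):
  e=g+.194*np.array([np.sin(np.radians(d)),0.026*np.sin(np.radians(d)),-np.cos(np.radians(d))]);print(d,e.round(3),(proj(s,e)-o1)*8,(proj(t,e)-o2)*8+[400,0],(proj(t,g)-o2)*8+[400,0])
J=[.609,.130,.132];print((proj(s,J)-o1)*8,(proj(t,J)-o2)*8+[400,0])
E
```

```text
time_s: 7.67
ee_pos: [0.5072, 0.1296, 0.2949]
ee_rot: [-0.001, -0.012, 1.0, -0.0]
force: [-0.4, 0.8, -0.2]
finger_gap: 0.016
finger_force: 58.9
[0.50716874 0.12960222 0.29490479]
30 [0.604 0.132 0.146] [[236.  389.6]] [[596.8 308.8]] [[557.6 500. ]]
32 [0.61  0.132 0.149] [[244.8 391.2]] [[596.  294.4]] [[557.6 500. ]]
34 [0.616 0.132 0.153] [[252.8 392.8]] [[596.  280.8]] [[557.6 500. ]]
[[236.8 420. ]] [[604.8 303.2]]
```

View pics/c5.png

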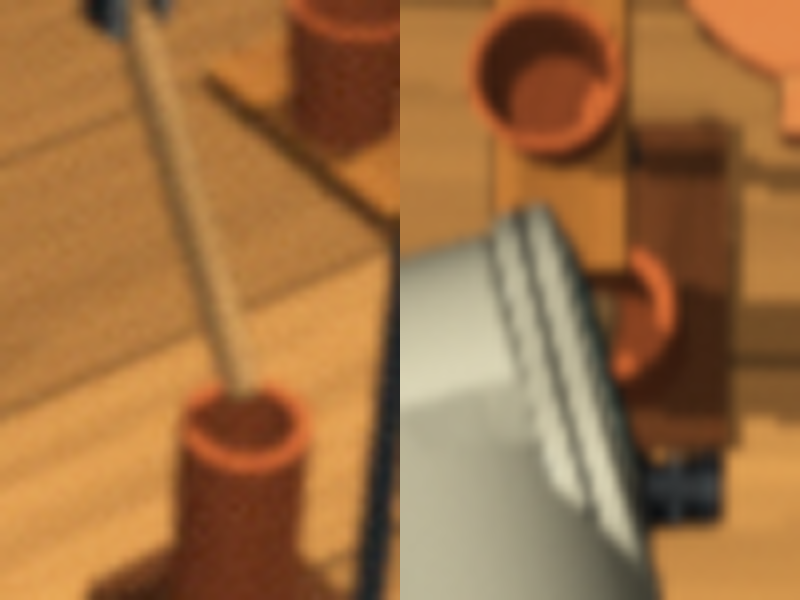

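In the scene view the rod's foot at (243,390) is about 4 mm short of the rim centre (246,426) and level in y. I'll move 10 mm forward and go in at a slant, then check the force.

```bash
python3 -m handwheel '10 -.005 0 0 0; 10 -.01 0 .005 0; 10 -.01 0 .012 0; 10 -.01 0 .018 0; 10 -.011 0 .026 0; 10 -.012 0 .034 0; 10 -.012 0 .042 0; 10 -.012 0 .042 0' 30; python3 - <<'E'
from h import *
p,r,s=tool();print(p,s["force"],s["wrist_torque"])
E
```

```text
time_s: 8.43
ee_pos: [0.5187, 0.1299, 0.2511]
ee_rot: [-0.002, -0.012, 1.0, -0.001]
force: [-0.6, 0.3, 0.2]
finger_gap: 0.0164
finger_force: 58.9
[0.51866796 0.12991906 0.25114869] [-0.5560217   0.34234353  0.20056448] [ 0.00754245  0.05563548 -0.01251751]
```

```bash
python3 -m handwheel '10 -.005 0 .005 0; 10 -.01 0 .009 0; 10 -.016 0 .013 0; 10 -.021 0 .016 0; 10 -.026 0 .019 0; 10 -.031 0 .022 0; 10 -.031 0 .022 0; 10 -.031 0 .022 0' 25; python3 - <<'E'
from h import *
p,r,s=tool();print(p,s["force"],s["wrist_torque"])
s=vision.camera("scene");cv2.imwrite("pics/s6.png",cv2.resize(s["frame"][150:250,310:390,::-1],None,fx=5,fy=5,interpolation=cv2.INTER_CUBIC))
# rod pixels direction: pale wood mask in the band above the rim
E
```

```text
time_s: 9.1
ee_pos: [0.5503, 0.1308, 0.2304]
ee_rot: [-0.001, -0.012, 1.0, -0.0]
force: [-2.5, 0.1, -2.3]
finger_gap: 0.016
finger_force: 58.8
[0.55032268 0.13080275 0.23038166] [-2.53299962  0.07160055 -2.33208555] [-0.08555353  1.13773731  0.00805757]
```

The contact forces are small (2.5 N sideways), so the rod is in and swivelling. I'll let go, wait for it to slide down, and back off towards the robot.

```bash
python3 -m handwheel '60 0 0 0 0; 60 0 0 0 0; 60 0 0 0 0; 60 0 0 0 0; 60 .01 0 0 0; 60 .03 0 0 0; 60 .06 0 0 0; 60 .09 0 0 0' 25;  python3 -m handwheel '60 .03 0 -.01 0; 60 .06 0 -.02 0; 60 .06 0 -.02 0; 60 .06 0 -.02 0'; python3 - <<'E'
from h import *
s=vision.camera("scene");t=vision.camera("top")
o1=np.array([310,150]);a=cv2.resize(s["frame"][150:250,310:377,::-1],None,fx=6,fy=6,interpolation=cv2.INTER_CUBIC)
b=cv2.resize(t["frame"][165:240,255:305,::-1],None,fx=8,fy=8,interpolation=cv2.INTER_CUBIC)
cv2.imwrite("pics/c7.png",np.hstack([a,b[:600]]))
for ax in(.605,.609,.613): print((proj(s,[[ax-.02,.13,.225],[ax,.13,.227],[ax,.13,.132]])-o1)*6)
E
```

```text
time_s: 9.82
ee_pos: [0.4609, 0.1289, 0.2315]
ee_rot: [0.001, -0.012, 1.0, 0.0]
force: [-0.1, -0.2, 0.2]
finger_gap: 0.0512
finger_force: 0.0
time_s: 10.15
ee_pos: [0.4009, 0.1278, 0.2524]
ee_rot: [0.001, -0.013, 1.0, 0.001]
force: [1.3, -0.8, -0.2]
finger_gap: 0.0515
finger_force: 0.0
[[223.2 237. ]
 [243.6 253.2]
 [234.  371.4]]
[[227.4 240.6]
 [247.2 256.8]
 [237.6 375. ]]
[[231.  244.2]
 [251.4 260.4]
 [241.8 378.6]]
```

View pics/c7.png

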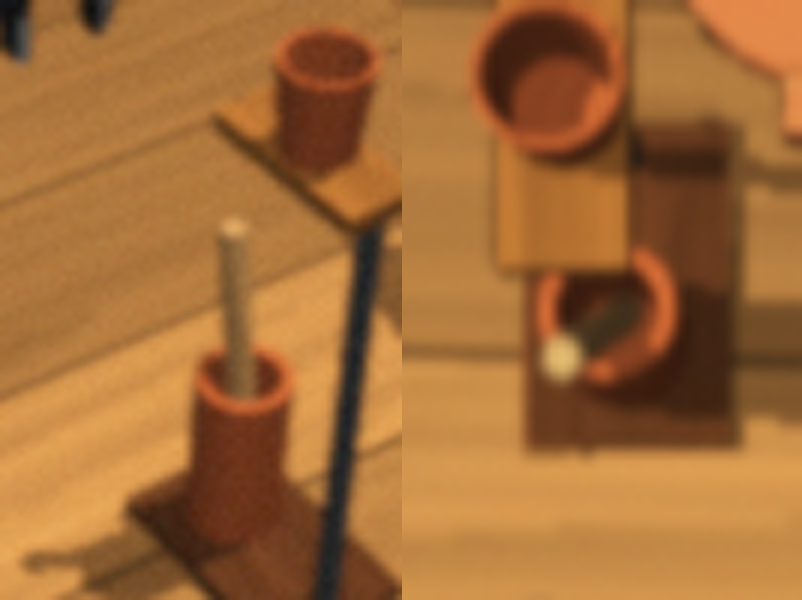

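The rod stands in the jar with its top at (234,230) in the scene crop and (562,358) in the top crop. The cup is in place. I'll check its height by triangulation before handing in.

```bash
python3 - <<'E'
from h import *
s=vision.camera("scene");t=vision.camera("top")
(o,d),(q,e)=ray(s,(310+234/6,150+229/6)),ray(t,(255+160/8,165+358/8))
k=np.linalg.lstsq(np.c_[d,-e],q-o,rcond=None)[0];P=(o+d*k[0]+q+e*k[1])/2;gap=np.linalg.norm(o+d*k[0]-q-e*k[1])
print("rod top",P.round(3),"gap",gap.round(4))
ok=.21<P[2]<.235
print(bot.hand_in() if ok else "not home")
E
```

```text
rod top [0.575 0.143 0.218] gap 0.0055
the job is handed in; nothing more can be done
None
```

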